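# Sort the look-alike sample bottles by weight

## Robot

A 6-joint arm with a two-finger parallel gripper is mounted at the origin on the work surface. World frame = base frame: x ahead of the robot, y to its left, z up, the work surface at z = 0. Lengths are in m, angles in rad, forces in N, time in s.
With the tool pointing down it reaches from about 0.25 to 0.8 m from the base axis. Payload 3.9 kg.
Tool frame: the origin (TCP) lies midway between the tips of the shut fingers; the grasp point (between the pads) lies 19 mm behind it; z points along the fingers, y is the line along which they close (so a half turn about z gives the same grasp; the last joint's range is limited). The gripper opens to 85 mm and grips with 20 to 120 N. Pads are 22 mm wide; open, the fingers measure 114 mm over their backs; the gripper's body (76 mm by 85 mm) begins 54 mm behind the grasp point. The pads swing forward as they close: fully open they stand 13 mm farther back than shut.
Start: joints at [-1.169, 0.26, -0.138, 1.173, 0, 1.571], TCP at [0.205, -0.483, 0.231] pointing down, gripper open.
Joint ranges: [-2.78, 2.78], [-0.83, 1.72], [-1.28, 1.37], [-1.9, 2.12], [-1.57, 1.48], [-3.14, 3.14]. Speed limits (rad/s): [2.57, 2.57, 3.14, 3.14, 3.14, 3.14].

## Interface

Orientations are given as a unit quaternion [w, x, y, z].
In Python, from bench import monitor, imaging, robot, finder gives the robot as it stands. The module is installed in compiled form; this text tells all that it offers.
- The arm moves only by the shell command python3 -m inch 'ROWS' [FORCE]. ROWS is text: rows parted by semicolons, each of 7 numbers parted by spaces: the shift along the tool's x, y, z each as a share of 0.08 m, from -1 to 1, then the turn, a rotation vector about the tool's x, y, z each as a share of pi/4 rad, from -1 to 1, then the finger opening in mm, from 0 to 85.4. In form: x y z wx wy wz hand; .... A call has 1 to 20 rows; each row is the pose to reach, as a shift and turn from the pose commanded when the call began, along the tool's axes at that moment; what a row does not reach only later rows make up. A row lasts 1/10 s, in which the tool goes at most 50 mm and 8.59 degrees, less where a joint would pass 70% of its speed; a pose out of reach is approached as far as the arm can. A call with a number of a shift or a turn outside -1 to 1 is refused whole. A call with a gripper value outside its range is refused whole. The fingers move at their own pace and stop on an object; FORCE is the grip in N (left out, the last holds). Time passes only in rows, so rows that repeat a pose let the fingers close. It gives the time, the measured TCP pose, the force, the opening and the grip force at its end, in the units of the state.
- monitor.get_obs(): the state, without advancing time (a new reading comes with each control period).
- imaging.camera(name): name is "side" or "top"; returns a dict with "img" (480x640x3 uint8, blue, green, red), "depth" (480x640 float32, m along the optical axis (not along the pixel's ray), 0 where there is no reading), "fx", "fy", "cx", "cy" (pixels), "pose" (4x4, takes a point from camera to world coordinates). Camera axes: x right, y down, z forward; pixel columns grow to the right and rows downward; lengths in m; the calibration is good to about 2 mm. A picture is of the moment at which its call begins.
- robot.close_job(): hands the job in; it is judged then, once.
Trained networks look in the newest picture that a camera, given by its name, has taken for a name from the list of things; names that differ only in an ending like _2 or _b are one class to them, and where a whole thing is asked for, a point or a joint stands for the part that bears it (a point fixed in the world has none). Each returns a list of dicts, best first, with "conf" (0 to 1); they miss things now and then, are a little off and sometimes report something else, mostly with a low value. They report only what shows in the picture. A call takes as long as a camera call.
- finder.regions_of(camera, label): "mask" (480x640 bool, what is visible of it) and "at" ([column, row] in pixels, amid what is visible of it).
The state is a dict: "time_s": time; "joints": joint angles; "qvel": joint speeds; "effort": joint torques, N m; "position": TCP position; "ee_rot": TCP orientation; "force": force on the tool from outside, world axes, zero at the start; "moment": the same for the moment, N m; "width": opening from 0.0 (shut) to 1.0 (fully open); "finger_force": force on a finger pad.
Only numpy, scipy, OpenCV 4.12 (cv2) and the standard library are available. Lean on these libraries where they do the work, as an engineer would, in place of code of your own. Each camera call takes 0.05 s, during which the arm holds its last target. There are 200 camera calls.

## Task

The three closed white bottles look alike but hold a large, a middling and a small metal sample; tell them apart by their weight. Set the heaviest down gently on the cork mat in the caddy's free bay and the lightest in the middle of the laboratory jack's top plate, and leave the middle one standing where it stood at the start (put it back there if you lifted it). Keep the bottles upright and do not disturb the other glassware and tools.

Things in the scene. Friction and masses are not known exactly. Their poses are not given: they have to be found in the camera images.
- bottle_1: one of three identical closed white plastic bottles with an unseen steel sample inside (up to 4 mm of play): 68 mm in diameter up to 82 mm high, neck from 98 mm, red cap 46 mm in diameter from 105 to 135 mm high. Grip it across the cap. Origin: centre of its underside, z up; yaw is meaningless. They weigh about 0.14, 0.37 and 0.69 kg in all (within 10 %); which is which changes, names tell nothing
- bottle_2: one of three identical closed white plastic bottles with an unseen steel sample inside (up to 4 mm of play): 68 mm in diameter up to 82 mm high, neck from 98 mm, red cap 46 mm in diameter from 105 to 135 mm high. Grip it across the cap. Origin: centre of its underside, z up; yaw is meaningless. They weigh about 0.14, 0.37 and 0.69 kg in all (within 10 %); which is which changes, names tell nothing
- bottle_3: one of three identical closed white plastic bottles with an unseen steel sample inside (up to 4 mm of play): 68 mm in diameter up to 82 mm high, neck from 98 mm, red cap 46 mm in diameter from 105 to 135 mm high. Grip it across the cap. Origin: centre of its underside, z up; yaw is meaningless. They weigh about 0.14, 0.37 and 0.69 kg in all (within 10 %); which is which changes, names tell nothing
- caddy: fixed grey open caddy, 200 mm along its x, 110 mm along its y, walls 5 mm thick and 45 mm high, floor 5 mm thick; a wall across the middle makes two bays of 92 x 100 mm, centred 49 mm either way along x: one holds the amber jar, the other is free. Origin: centre of its underside. One of caddy and jack is left on the bench, the other right; they may swap
- mat: fixed round cork mat, 76 mm in diameter and 4 mm thick, on the floor of the caddy's free bay, in its middle. Origin: centre of its underside, 5 mm above the bench (its top is 9 mm above the bench)
- jack: fixed laboratory jack: teal steel plates 150 mm along its x by 130 mm along its y above and below a steel scissor frame (black knob out to 100 mm from the centre towards -x; not to be adjusted). The top of the upper plate is 90 mm above the bench. Origin: centre of its underside
- jack_top (a point): centre of the upper face of the jack's top plate, 90 mm above the bench
- amber_jar: bystander: amber glass jar with a black cap, 62 mm in diameter, 115 mm high, standing in one bay of the caddy. Origin: centre of its underside
- beaker: bystander: open glass beaker, 62 mm in diameter, 85 mm high. Origin: centre of its underside
- flask: bystander: conical glass flask, 72 mm in diameter at the foot, neck 36 mm, 130 mm high. Origin: centre of its underside
- tall_bottle: bystander: glass bottle with a blue cap, 68 mm in diameter, 160 mm high. Origin: centre of its underside
- cylinder: bystander: slim clear measuring cylinder, foot 50 mm in diameter, column 32 mm, 148 mm high; easily knocked over. Origin: centre of its underside
- spatula: bystander: spatula 180 mm long, lying flat beyond the bottles. Origin: on its underside, near the middle of its length

How it is judged:
By the outcome, as a careful person would: the job done as asked, in the order asked, and still so for the second after the job is handed in, with the robot touching nothing.
It also fails if it takes over 64 s, if anything falls off the work surface, if the arm or the gripper's body presses on something with over 40 N, if the wrist force passes 120 N, or if a joint passes its speed limit or range.

## Working session

There is one attempt and no reset: what is moved stays moved. The work goes in short steps, Python scripts to look and compute and a shell command to move; the robot and the scene stay as the last step left them, time stands still between calls to the robot, and variables do not carry over. Pictures are saved under pics/ and viewed, at most 10 in all, crops included, and the job is handed in when it is done.

```bash
mkdir -p pics; cat > h.py <<'E'
import numpy as np, cv2
from bench import monitor, imaging, robot, finder
def pts(c,mask):
    v,u=np.nonzero(mask&(c["depth"]>0)); z=c["depth"][v,u]
    p=np.c_[(u-c["cx"])*z/c["fx"],(v-c["cy"])*z/c["fy"],z]
    return p@c["pose"][:3,:3].T+c["pose"][:3,3]
E
python3 - <<'E'
from h import *
np.set_printoptions(precision=3,suppress=True)
o=monitor.get_obs(); print(o)
for cam in ("top","side"):
    c=imaging.camera(cam); cv2.imwrite(f"pics/{cam}0.png",c["img"]); print(cam,c["pose"][:3,3],c["pose"][:3,2])
    for n in ["bottle_1","caddy","mat","jack","amber_jar","beaker","flask","tall_bottle","cylinder","spatula"]:
        for r in finder.regions_of(cam,n)[:4]:
            if r["conf"]<.3: continue
            p=pts(c,r["mask"])
            if len(p)<5: continue
            zt=np.percentile(p[:,2],97); t=p[p[:,2]>zt-.012]
            print(cam,n,round(r["conf"],2),np.round(r["at"]),"ztop %.3f"%zt,"top mid",(np.percentile(t,2,0)+np.percentile(t,98,0))/2,"lo",np.percentile(p,2,0),"hi",np.percentile(p,98,0))
E
```

```text
{'time_s': 0.0, 'joints': array([-1.169,  0.261, -0.139,  1.173, -0.   ,  1.571]), 'qvel': array([-0.   ,  0.   ,  0.002, -0.001,  0.001, -0.   ]), 'effort': array([  0.003, -40.568,  25.392,   0.019,   0.   ,   0.   ]), 'position': array([ 0.205, -0.483,  0.23 ]), 'ee_rot': array([-0.001,  0.98 ,  0.2  , -0.   ]), 'force': array([ 0.337, -0.509,  1.064]), 'moment': array([-0.012, -0.005, -0.022]), 'finger_force': 0.0, 'width': 0.9993190237911521}
top [ 0.449 -0.01   1.157] [ 0.151  0.001 -0.988]
top bottle_1 0.91 [246. 327.] ztop 0.138 top mid [0.434 0.136 0.135] lo [0.404 0.103 0.016] hi [0.464 0.159 0.139]
top bottle_1 0.85 [309. 224.] ztop 0.138 top mid [0.639 0.012 0.135] lo [ 0.607 -0.018  0.02 ] hi [0.659 0.042 0.138]
top bottle_1 0.57 [377. 314.] ztop 0.138 top mid [ 0.451 -0.13   0.135] lo [ 0.421 -0.158  0.045] hi [ 0.479 -0.097  0.138]
top caddy 0.6 [468. 303.] ztop 0.047 top mid [ 0.481 -0.313  0.042] lo [ 0.382 -0.372  0.001] hi [ 0.579 -0.253  0.048]
top mat 0.73 [461. 326.] ztop 0.013 top mid [ 0.433 -0.309  0.009] lo [ 0.399 -0.343  0.005] hi [ 0.466 -0.275  0.014]
to
[... 1719 characters left out ...]
 [374. 288.] ztop 0.086 top mid [0.442 0.008 0.081] lo [ 0.415 -0.021  0.008] hi [0.47  0.036 0.086]
side flask 0.63 [350. 224.] ztop 0.132 top mid [ 0.604 -0.153  0.127] lo [ 0.573 -0.169  0.006] hi [ 0.632 -0.119  0.132]
side tall_bottle 0.82 [282. 302.] ztop 0.161 top mid [0.591 0.154 0.157] lo [0.558 0.134 0.008] hi [0.613 0.187 0.162]
side tall_bottle 0.48 [352. 223.] ztop 0.131 top mid [ 0.605 -0.153  0.127] lo [ 0.573 -0.163  0.006] hi [ 0.626 -0.119  0.132]
side cylinder 0.64 [335. 268.] ztop 0.150 top mid [0.551 0.016 0.145] lo [0.53  0.002 0.003] hi [0.57  0.038 0.15 ]
side spatula 0.79 [267. 256.] ztop 0.022 top mid [0.813 0.047 0.017] lo [0.692 0.008 0.   ] hi [0.848 0.071 0.022]
```

View pics/top0.png

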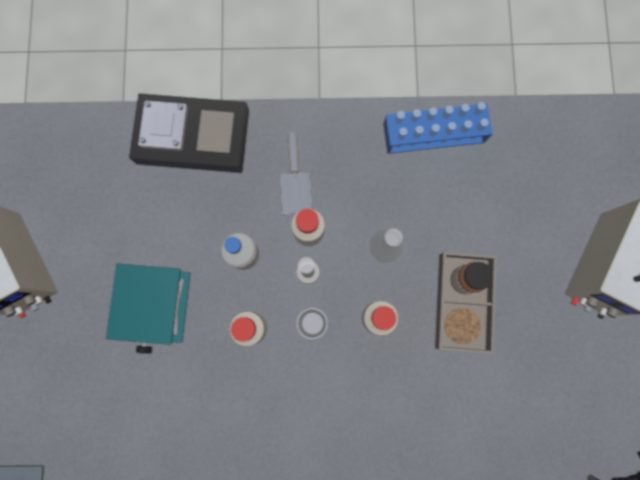

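View pics/side0.png

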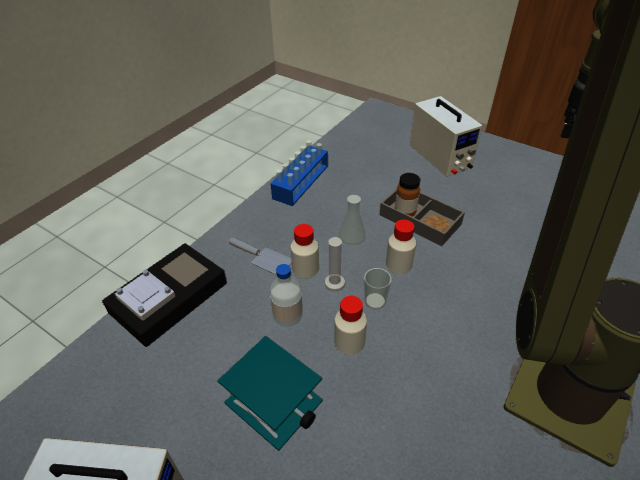

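The top view shows the red caps at pixels (246,327), (309,224) and (382,318). The free bay with the cork mat is at (462,326) and the jack plate at (147,304). The side view agrees. The flask at (390,240) was found only in the side view. Next I'll refine the target centres.

```bash
python3 - <<'E'
from h import *
np.set_printoptions(precision=4,suppress=True)
for cam in ("top","side"):
    c=imaging.camera(cam)
    def best(n): 
        r=finder.regions_of(cam,n); return r
    f=lambda p:(p[:,:2]*1000).astype(np.float32)
    for n,lo,hi in (("caddy",.04,.052),("jack",.086,.098)):
        p=pts(c,best(n)[0]["mask"]); p=p[(p[:,2]>lo)&(p[:,2]<hi)]
        print(cam,n,cv2.minAreaRect(f(p)))
    p=pts(c,best("mat")[0]["mask"]); p=p[(p[:,2]<.016)]; print(cam,"mat",cv2.minEnclosingCircle(f(p)))
    im=c["img"].astype(int); red=(im[...,2]>110)&(im[...,1]<60)
    for r in best("bottle_1")[:3]:
        p=pts(c,r["mask"]&red); p=p[p[:,2]>.127]; 
        print(cam,"cap",np.round(r["conf"],2),len(p),cv2.minEnclosingCircle(f(p)),p[:,2].max())
E
```

```text
top caddy ((480.13189697265625, -314.4581298828125), (111.89038848876953, 200.34625244140625), 84.43878936767578)
top jack ((486.7713623046875, 339.74554443359375), (131.12362670898438, 150.0274200439453), 84.45362091064453)
top mat ((431.38818359375, -310.6107482910156), 39.3121223449707)Traceback (most recent call last):
  File "<stdin>", line 15, in <module>
    return umr_maximum(a, axis, None, out, keepdims, initial, where)
ValueError: zero-size array to reduction operation maximum which has no identity
```

Caddy yaw is −5.6°. The bay centre from the caddy walls, (0.431, −0.310), matches the mat fit, and the jack centre is (0.487, 0.340). The first move goes to the right-hand bottle C at (0.4505, −0.129).

```bash
python3 -m inch '0.5 -0.5 0 0 0 0.25 85; 1 -1 0 0 0 0.513 85; 1 -1 0 0 0 0.513 85; 1 -1 0 0 0 0.513 85; 1 -1 0 0 0 0.513 85' 60; python3 -m inch '0.5 -0.5 0 0 0 0 85; 1 -1 0 0 0 0 85; 1 -1 0 0 0 0 85; 1 -1 0 0 0 0 85'; python3 -m inch '0.5 -0.5 0 0 0 0 85; 1 -1 0 0 0 0 85; 1 -1 0 0 0 0 85; 1 -1 0 0 0 0 85'
```

```text
time_s: 1.85
position: [0.2479, -0.3787, 0.2316]
ee_rot: [0.001, 1.0, 0.001, 0.0]
force: [-0.3, -0.1, -0.4]
width: 0.996
finger_force: 0.0
time_s: 2.25
position: [0.3289, -0.2985, 0.2313]
ee_rot: [0.0, 1.0, 0.001, 0.0]
force: [-0.6, -0.0, 0.6]
width: 0.999
finger_force: 0.0
time_s: 2.65
position: [0.4086, -0.219, 0.2311]
ee_rot: [0.0, 1.0, 0.0, -0.0]
force: [0.6, -0.5, 0.6]
width: 0.995
finger_force: 0.0
```

```bash
python3 -m inch '0.26 -0.5 0 0 0 0 85; 0.52 -1 0 0 0 0 85; 0.52 -1.0 0 0 0 0 85; 0.52 -1 0 0 0 0 85'; python3 -m inch '0 -0.12 0.3 0 0 0 85; 0 -0.12 0.6 0 0 0 85; 0 -0.12 1 0 0 0 85; 0 -0.12 1 0 0 0 85'; python3 -m inch '0 0 0.3 0 0 0 85; 0 0 0.5 0 0 0 85; 0 0 0.66 0 0 0 85;0 0 0.66 0 0 0 85; 0 0 0.66 0 0 0 85'; python3 - <<'E'
from h import *
f=[]
for i in range(6): imaging.camera("top"); f.append(monitor.get_obs()["force"])
print(np.mean(f,0),np.std(f,0))
E
python3 -m inch '0 0 0 0 0 0 40; 0 0 0 0 0 0 40; 0 0 0 0 0 0 40; 0 0 0 0 0 0 40; 0 0 0 0 0 0 40; 0 0 0 0 0 0 40; 0 0 0 0 0 0 40; 0 0 0 0 0 0 40' 60
```

```text
time_s: 3.05
position: [0.4489, -0.1397, 0.2312]
ee_rot: [0.001, 1.0, -0.0, -0.001]
force: [0.8, 0.5, 0.1]
width: 0.997
finger_force: 0.0
time_s: 3.45
position: [0.4451, -0.1301, 0.1479]
ee_rot: [-0.001, 1.0, -0.002, -0.004]
force: [-1.6, 0.2, 0.9]
width: 0.997
finger_force: 0.0
time_s: 3.95
position: [0.4498, -0.1301, 0.0996]
ee_rot: [0.0, 1.0, -0.001, 0.0]
force: [0.3, -0.6, -0.6]
width: 0.995
finger_force: 0.0
[0.1944773  0.04810513 0.06269003] [0.20362942 0.35109353 0.45451209]
time_s: 5.05
position: [0.4497, -0.1292, 0.0988]
ee_rot: [0.0, 1.0, -0.001, 0.0]
force: [-1.4, -2.4, 4.8]
width: 0.524
finger_force: 61.2
```

```bash
cat > w.py <<'E'
from h import *
f=[]
for i in range(8): imaging.camera("top"); f.append(monitor.get_obs()["force"])
o=monitor.get_obs(); print("weigh",np.mean(f,0),np.std(f,0),o["position"],o["time_s"],o["moment"])
E
python3 -m inch '0 0 -0.05 0 0 0 40; 0 0 -0.1 0 0 0 40; 0 0 -0.2 0 0 0 40; 0 0 -0.25 0 0 0 40; 0 0 -0.25 0 0 0 40; 0 0 -0.25 0 0 0 40; 0 0 -0.25 0 0 0 40' && python3 w.py
```

```text
time_s: 5.75
position: [0.4492, -0.1288, 0.1183]
ee_rot: [-0.0, 1.0, -0.001, -0.0]
force: [0.5, 0.6, -6.8]
width: 0.525
finger_force: 62.2
weigh [-0.03174324 -0.03334464 -7.05268059] [0.53466796 0.53480448 0.32625155] [ 0.44953889 -0.12888703  0.1184617 ] 6.15 [-0.00129275 -0.02614304  0.01466177]
```

C weighs about 7.1 N, so it is the heaviest. It goes to the mat.

```bash
python3 -m inch '0 0 -0.2 0 0 0 40; 0 0 -0.45 0 0 0 40; 0 0 -0.7 0 0 0 40; 0 0 -0.75 0 0 0 40; 0 0 -0.75 0 0 0 40'; python3 -m inch '-0.03 0.15 0 0 0 0 40; -0.08 0.4 0 0 0 0 40; -0.12 0.7 0 0 0 0 40; -0.15 1 0 0 0 0 40'; python3 -m inch '-0.03 0.35 0 0 0 0 40; -0.05 0.65 0 0 0 0 40; -0.06 0.9 0 0 0 0 40; -0.06 1 0 0 0 0 40; -0.06 1 0 0 0 0 40'; python3 -m inch '-0.01 0.15 0 0 0 0 40; -0.01 0.26 0 0 0 0 40; -0.01 0.26 0 0 0 0 40; -0.01 0.26 0 0 0 0 40; -0.01 0.26 0 0 0 0 40'
```

```text
time_s: 6.65
position: [0.4502, -0.1291, 0.179]
ee_rot: [0.0, 1.0, -0.001, 0.001]
force: [0.4, 0.7, -7.4]
width: 0.521
finger_force: 63.6
time_s: 7.05
position: [0.4359, -0.2098, 0.177]
ee_rot: [-0.0, 1.0, -0.0, -0.001]
force: [0.8, 0.5, -6.9]
width: 0.52
finger_force: 63.5
time_s: 7.55
position: [0.4318, -0.2898, 0.1773]
ee_rot: [-0.0, 1.0, -0.002, -0.001]
force: [0.9, 0.1, -6.3]
width: 0.52
finger_force: 63.7
time_s: 8.05
position: [0.4317, -0.3091, 0.1785]
ee_rot: [-0.0, 1.0, -0.0, -0.0]
force: [0.5, -0.1, -7.1]
width: 0.524
finger_force: 63.9
```

```bash
python3 - <<'E'
from h import *
c=imaging.camera("top"); s=imaging.camera("side"); cv2.imwrite("pics/carry.png",np.hstack([c["img"][200:400,360:640],s["img"][120:320,300:580]]))
print(monitor.get_obs()["position"])
E
```

```text
[ 0.43170807 -0.30920335  0.17856634]
```

View pics/carry.png

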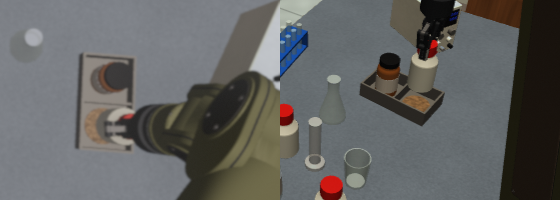

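The bottle hangs upright over the free bay (crop pixels about (425,72) in the side view, (125,125) in the top view). I'll lower it gently.

```bash
python3 -m inch '0 0 0.15 0 0 0 40; 0 0 0.35 0 0 0 40; 0 0 0.55 0 0 0 40; 0 0 0.7 0 0 0 40; 0 0 0.78 0 0 0 40; 0 0 0.81 0 0 0 40; 0 0 0.83 0 0 0 40; 0 0 0.83 0 0 0 40; 0 0 0.83 0 0 0 40'; python3 -m inch '0 0 0.01 0 0 0 40; 0 0 0.02 0 0 0 40; 0 0 0.03 0 0 0 40; 0 0 0.04 0 0 0 40; 0 0 0.05 0 0 0 40; 0 0 0.05 0 0 0 40;0 0 0.05 0 0 0 40'
```

```text
time_s: 9.05
position: [0.4322, -0.31, 0.1127]
ee_rot: [0.0, 1.0, -0.001, 0.001]
force: [-0.4, 1.0, -7.5]
width: 0.522
finger_force: 64.0
time_s: 9.75
position: [0.4317, -0.3097, 0.108]
ee_rot: [-0.0, 1.0, -0.001, -0.0]
force: [-0.1, 0.1, -7.2]
width: 0.523
finger_force: 64.0
```

```bash
for i in 1; do python3 -m inch '0 0 0.007 0 0 0 40; 0 0 0.014 0 0 0 40; 0 0 0.014 0 0 0 40; 0 0 0.014 0 0 0 40'; done; python3 -m inch '0 0 0.007 0 0 0 40; 0 0 0.014 0 0 0 40; 0 0 0.014 0 0 0 40; 0 0 0.014 0 0 0 40'
```

```text
time_s: 10.15
position: [0.432, -0.3098, 0.1078]
ee_rot: [0.0, 1.0, -0.001, 0.001]
force: [-1.4, 0.7, 3.0]
width: 0.524
finger_force: 64.8
time_s: 10.55
position: [0.4322, -0.31, 0.1078]
ee_rot: [0.0, 1.0, -0.001, 0.001]
force: [-3.9, 1.7, 10.9]
width: 0.523
finger_force: 65.9
```

```bash
python3 -m inch '0 0 -0.014 0 0 0 40; 0 0 -0.016 0 0 0 40; 0 0 -0.016 0 0 0 55; 0 0 -0.016 0 0 0 65; 0 0 -0.016 0 0 0 75; 0 0 -0.016 0 0 0 75; 0 0 -0.016 0 0 0 75'; python3 -m inch '0 0 -0.2 0 0 0 80; 0 0 -0.6 0 0 0 80; 0 0 -1 0 0 0 80; 0 0 -1 0 0 0 80'; python3 -m inch '0 0 -0.55 0 0 0 80;0 -0.5 -0.55 0 0 0 80;  0 -1 -0.55 0 0 0 80; 0 -1 -0.55 0 0 0 80'; python3 - <<'E'
from h import *
np.set_printoptions(precision=4,suppress=True)
c=imaging.camera("top"); s=imaging.camera("side"); cv2.imwrite("pics/placed.png",np.hstack([c["img"][200:400,360:640],s["img"][120:320,300:580]]))
for cam,c in (("side",s),("top",c)):
  for r in finder.regions_of(cam,"bottle_1"):
    p=pts(c,r["mask"]); t=p[p[:,2]>np.percentile(p[:,2],97)-.012]
    print(cam,r["conf"],np.percentile(p[:,2],97),(np.percentile(t,2,0)+np.percentile(t,98,0))/2)
E
```

```text
time_s: 11.25
position: [0.4318, -0.3098, 0.107]
ee_rot: [0.0, 1.0, -0.001, 0.0]
force: [0.2, -1.0, 0.6]
width: 0.877
finger_force: 0.0
time_s: 11.65
position: [0.4344, -0.3116, 0.1915]
ee_rot: [0.003, 1.0, -0.001, 0.003]
force: [0.6, -0.1, -0.6]
width: 0.936
finger_force: 0.0
time_s: 12.05
position: [0.4308, -0.226, 0.2308]
ee_rot: [-0.001, 1.0, 0.001, -0.001]
force: [0.3, -1.4, -0.8]
width: 0.938
finger_force: 0.0
side 0.77 0.1373215650687726 [0.64   0.0152 0.1326]
side 0.58 0.14583117534412673 [ 0.4317 -0.3091  0.1411]
side 0.58 0.1369284102436953 [0.4332 0.1387 0.1326]
top 0.96 0.138131354277252 [0.6397 0.0121 0.1349]
top 0.59 0.13817696832438178 [0.4338 0.1358 0.1348]
```

View pics/placed.png

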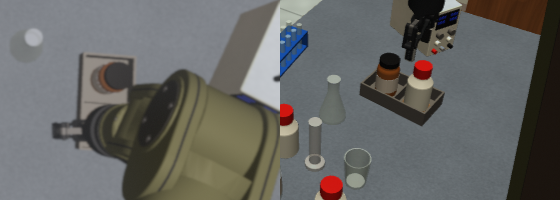

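The heavy bottle stands in the bay at (0.432, −0.309) with its cap top at 0.145, as expected (crop pixel (420,88)). Next is the left bottle A at (0.4335, 0.137).

```bash
python3 -m inch '0 -0.5 0 0 0 0 85; 0 -1 0 0 0 0 85'; python3 -m inch '0 -0.5 0 0 0 0 85; 0 -1 0 0 0 0 85';python3 -m inch '0 -0.5 0 0 0 0 85; 0 -1 0 0 0 0 85';python3 -m inch '0 -0.5 0 0 0 0 85; 0 -1 0 0 0 0 85; 0 -1 0 0 0 0 85; 0 -1 0 0 0 0 85; 0 -1 0 0 0 0 85'
```

```text
time_s: 12.45
position: [0.4322, -0.1505, 0.2306]
ee_rot: [0.0, 1.0, -0.003, -0.0]
force: [0.7, -0.3, -0.3]
width: 0.995
finger_force: 0.0
time_s: 12.65
position: [0.4323, -0.0694, 0.2308]
ee_rot: [0.0, 1.0, -0.002, 0.0]
force: [0.9, -0.7, -0.5]
width: 0.994
finger_force: 0.0
time_s: 12.85
position: [0.4325, 0.005, 0.2309]
ee_rot: [-0.003, 1.0, 0.004, 0.0]
force: [0.8, -0.6, 0.2]
width: 1.0
finger_force: 0.0
time_s: 13.35
position: [0.4344, 0.0389, 0.2315]
ee_rot: [-0.021, 0.999, 0.03, -0.001]
force: [-0.9, -0.1, 0.1]
width: 1.0
finger_force: 0.0
```

```bash
python3 -c "
from h import *
o=monitor.get_obs();print(o['joints'],o['qvel'],o['position'],o['ee_rot'],o['time_s'],o['effort'])"
```

```text
[ 0.05813934  0.10879148 -0.33124647  1.13203187  0.04244856  3.14064344] [-9.93392617e-04 -4.49468751e-03 -2.19117091e-03  5.47923831e-04
 -7.57927320e-05  6.46001343e-04] [0.4344055  0.03890399 0.23148892] [-0.0211958   0.99933867  0.02951981 -0.00124312] 13.35 [ 2.33624750e-01 -3.14424562e+01  2.51743162e+01 -7.02428981e-03
  1.78567115e-01  2.34398231e-04]
```

The last joint hit its limit (q6 = 3.14). I'll turn the tool 90° so that tool x points along +y and tool y along +x, which suits the left side.

```bash
python3 -m inch '0 0 0 0 0 -0.2 85; 0 0 0 0 0 -0.4 85; 0 0 0 0 0 -0.6 85; 0 0 0 0 0 -0.8 85; 0 0 0 0 0 -1 85; 0 0 0 0 0 -1 85; 0 0 0 0 0 -1 85; 0 0 0 0 0 -1 85'; python3 -m inch '0 0 0 0 0 -0.2 85; 0 0 0 0 0 -0.4 85; 0 0 0 0 0 -0.6 85; 0 0 0 0 0 -0.8 85; 0 0 0 0 0 -1 85; 0 0 0 0 0 -1 85; 0 0 0 0 0 -1 85'; python3 -c "
from h import *
from scipy.spatial.transform import Rotation as R
o=monitor.get_obs();q=o['ee_rot'];print(o['joints'],q,o['position'],o['time_s']);print(R.from_quat(q[[1,2,3,0]]).as_matrix())"
```

```text
time_s: 14.15
position: [0.4342, 0.0393, 0.2316]
ee_rot: [-0.02, 0.912, 0.41, 0.007]
force: [0.1, 0.3, -0.1]
width: 0.991
finger_force: 0.0
time_s: 14.85
position: [0.4342, 0.0396, 0.2316]
ee_rot: [-0.016, 0.686, 0.728, 0.014]
force: [-0.1, -1.1, 0.2]
width: 0.996
finger_force: 0.0
[ 0.05942151  0.1083704  -0.33147287  1.13200466  0.04290701  1.57062336] [-0.01597193  0.6855765   0.72768428  0.01433024] [0.43422852 0.03960041 0.23159395] 14.85
[[-0.05945952  0.99822424 -0.00359609]
 [ 0.99730871  0.05955902  0.04275575]
 [ 0.04289401 -0.00104418 -0.99907908]]
```

```bash
cat > to.py <<'E'
import sys
from h import *
from scipy.spatial.transform import Rotation as R
o=monitor.get_obs(); q=o['ee_rot']; M=R.from_quat(q[[1,2,3,0]]).as_matrix()
t=np.array([float(a) for a in sys.argv[1:4]]); a=np.deg2rad(float(sys.argv[4]))
D=np.array([[np.cos(a),np.sin(a),0],[np.sin(a),-np.cos(a),0],[0,0,-1]])
print("shift",np.round(M.T@(t-o['position'])/.08,3),"turn",np.round(R.from_matrix(M.T@D).as_rotvec()/(np.pi/4),3))
E
python3 to.py .4335 .137 .2315 90
```

```text
shift [1.215 0.063 0.053] turn [-0.003 -0.055  0.076]
```

```bash
python3 -m inch '0.5 0.03 0.03 0 -0.055 0.076 85; 1 0.06 0.05 0 -0.055 0.076 85; 1 0.06 0.05 0 -0.055 0.076 85; 1 0.06 0.05 0 -0.055 0.076 85; 1 0.06 0.05 0 -0.055 0.076 85'; python3 to.py .4335 .137 .098 90
```

```text
time_s: 15.35
position: [0.4339, 0.1194, 0.231]
ee_rot: [-0.001, 0.707, 0.707, -0.001]
force: [-0.4, -0.3, 0.2]
width: 0.995
finger_force: 0.0
shift [ 2.220e-01 -1.000e-03  1.662e+00] turn [-0.003  0.001  0.   ]
```

```bash
python3 -m inch '0.22 0 0.3 0 0 0 85; 0.22 0 0.7 0 0 0 85; 0.22 0 1 0 0 0 85; 0.22 0 1 0 0 0 85;0.22 0 1 0 0 0 85'; python3 -m inch '0 0 0.3 0 0 0 85; 0 0 0.5 0 0 0 85; 0 0 0.65 0 0 0 85; 0 0 0.65 0 0 0 85;0 0 0.65 0 0 0 85';python3 -m inch '0 0 0 0 0 0 40; 0 0 0 0 0 0 40; 0 0 0 0 0 0 40; 0 0 0 0 0 0 40; 0 0 0 0 0 0 40; 0 0 0 0 0 0 40; 0 0 0 0 0 0 40; 0 0 0 0 0 0 40' 60; python3 -m inch '0 0 -0.05 0 0 0 40; 0 0 -0.1 0 0 0 40; 0 0 -0.2 0 0 0 40; 0 0 -0.25 0 0 0 40; 0 0 -0.25 0 0 0 40; 0 0 -0.25 0 0 0 40; 0 0 -0.25 0 0 0 40' && python3 w.py
```

```text
time_s: 15.85
position: [0.4338, 0.1367, 0.1513]
ee_rot: [-0.001, 0.707, 0.707, -0.001]
force: [-0.2, 0.3, -0.6]
width: 0.996
finger_force: 0.0
time_s: 16.35
position: [0.435, 0.1377, 0.1004]
ee_rot: [-0.0, 0.707, 0.707, 0.0]
force: [0.6, 0.2, -0.6]
width: 0.99
finger_force: 0.0
time_s: 17.15
position: [0.4347, 0.1379, 0.1]
ee_rot: [-0.0, 0.707, 0.708, -0.0]
force: [0.1, 0.5, 6.0]
width: 0.522
finger_force: 61.0
time_s: 17.85
position: [0.4336, 0.1376, 0.1188]
ee_rot: [-0.001, 0.707, 0.708, -0.001]
force: [0.1, -1.1, -1.6]
width: 0.52
finger_force: 61.3
weigh [ 0.00991466 -0.02640634 -1.15313243] [0.34924181 0.56337876 0.5215506 ] [0.43382821 0.13769381 0.11896858] 18.25 [ 0.04930446 -0.03327682 -0.03622986]
```

A weighs about 1.15 N, so it is the lightest. B must then be the middle one and stays untouched. A goes to the jack.

```bash
python3 -m inch '0 0 -0.2 0 0 0 40; 0 0 -0.45 0 0 0 40; 0 0 -0.75 0 0 0 40; 0 0 -1 0 0 0 40; 0 0 -1 0 0 0 40'; python3 -m inch '0 0 -0.2 0 0 0 40; 0 0 -0.35 0 0 0 40; 0.2 0.05 -0.35 0 0 0 40; 0.5 0.12 -0.35 0 0 0 40; 0.75 0.2 -0.35 0 0 0 40; 1 0.25 -0.35 0 0 0 40'; python3 -m inch '0.3 0.1 0 0 0 0 40; 0.65 0.2 0 0 0 0 40; 0.9 0.25 0 0 0 0 40; 1 0.25 0 0 0 0 40; 1 0.25 0 0 0 0 40';  python3 to.py .487 .340 .19 90
```

```text
time_s: 18.75
position: [0.4361, 0.1384, 0.2015]
ee_rot: [0.001, 0.707, 0.708, 0.002]
force: [1.2, 0.5, -1.0]
width: 0.526
finger_force: 61.6
time_s: 19.35
position: [0.4539, 0.2183, 0.2255]
ee_rot: [-0.001, 0.707, 0.708, -0.002]
force: [-0.0, -0.2, -1.9]
width: 0.523
finger_force: 61.7
time_s: 19.85
position: [0.4733, 0.2981, 0.2255]
ee_rot: [-0.001, 0.706, 0.708, -0.002]
force: [-0.3, 0.0, -1.6]
width: 0.525
finger_force: 61.7
shift [0.524 0.175 0.442] turn [-0.005  0.002  0.003]
```

```bash
python3 -m inch '0.2 0.08 0 0 0 0 40; 0.4 0.15 0 0 0 0 40; 0.52 0.17 0 0 0 0 40; 0.52 0.17 0 0 0 0 40; 0.52 0.17 0.1 0 0 0 40; 0.52 0.17 0.2 0 0 0 40; 0.52 0.17 0.3 0 0 0 40; 0.52 0.17 0.37 0 0 0 40; 0.52 0.17 0.37 0 0 0 40; 0.52 0.17 0.37 0 0 0 40'; python3 to.py .487 .340 .19 90; python3 -m inch '0 0 0.01 0 0 0 40; 0 0 0.02 0 0 0 40; 0 0 0.03 0 0 0 40; 0 0 0.04 0 0 0 40; 0 0 0.04 0 0 0 40; 0 0 0.04 0 0 0 40'; python3 -m inch '0 0 0.01 0 0 0 40; 0 0 0.015 0 0 0 40; 0 0 0.015 0 0 0 40; 0 0 0.015 0 0 0 40'
```

```text
time_s: 20.85
position: [0.4873, 0.3392, 0.1971]
ee_rot: [-0.001, 0.707, 0.708, -0.001]
force: [-0.4, -0.1, -1.7]
width: 0.519
finger_force: 61.7
shift [ 0.01  -0.003  0.088] turn [-0.003  0.001  0.002]
time_s: 21.45
position: [0.4874, 0.3394, 0.1941]
ee_rot: [-0.001, 0.707, 0.708, -0.001]
force: [-0.0, 0.5, -2.1]
width: 0.52
finger_force: 61.7
time_s: 21.85
position: [0.4874, 0.3394, 0.1928]
ee_rot: [-0.001, 0.707, 0.708, -0.001]
force: [-0.1, 0.3, -1.1]
width: 0.527
finger_force: 61.7
```

```bash
python3 -m inch '0 0 0.01 0 0 0 40; 0 0 0.02 0 0 0 40; 0 0 0.02 0 0 0 40; 0 0 0.02 0 0 0 40'; python3 -m inch '0 0 0.01 0 0 0 40; 0 0 0.012 0 0 0 40; 0 0 0.012 0 0 0 40; 0 0 0.012 0 0 0 40'
```

```text
time_s: 22.25
position: [0.4873, 0.3394, 0.1912]
ee_rot: [-0.001, 0.707, 0.708, -0.001]
force: [0.7, 0.0, -1.8]
width: 0.526
finger_force: 61.7
time_s: 22.65
position: [0.4873, 0.3394, 0.1903]
ee_rot: [-0.001, 0.707, 0.708, -0.001]
force: [-0.4, -0.2, -0.7]
width: 0.525
finger_force: 61.7
```

```bash
python3 -m inch '0 0 0.008 0 0 0 40; 0 0 0.008 0 0 0 40; 0 0 0.008 0 0 0 40; 0 0 0.008 0 0 0 40'
```

```text
time_s: 23.05
position: [0.4874, 0.3394, 0.1901]
ee_rot: [-0.001, 0.707, 0.708, -0.001]
force: [-1.3, -0.4, 2.8]
width: 0.528
finger_force: 62.3
```

Contact. I'll release, retreat and look.

```bash
python3 -m inch '0 0 -0.003 0 0 0 46; 0 0 -0.003 0 0 0 55; 0 0 -0.003 0 0 0 65; 0 0 -0.003 0 0 0 80; 0 0 -0.003 0 0 0 80; 0 0 -0.003 0 0 0 80'; python3 -m inch '0 0 -0.2 0 0 0 80; 0 0 -0.6 0 0 0 80; 0 0 -1 0 0 0 80; 0 0 -1 0 0 0 80'; python3 -m inch '0 0 -0.2 0 0 0 80; -0.5 -0.5 -0.2 0 0 0 80; -1 -1 -0.2 0 0 0 80; -1 -1 -0.2 0 0 0 80';python3 -m inch '-0.5 -0.5 0 0 0 0 80; -1 -1 0 0 0 0 80; -1 -1 0 0 0 0 80; -1 -1 0 0 0 0 80'; python3 - <<'E'
from h import *
np.set_printoptions(precision=3,suppress=True)
for cam in ("top","side"):
    c=imaging.camera(cam); cv2.imwrite(f"pics/{cam}1.png",c["img"])
    for n in ["bottle_1","amber_jar","beaker","flask","tall_bottle","cylinder","spatula"]:
        for r in finder.regions_of(cam,n)[:3]:
            if r["conf"]<.3: continue
            p=pts(c,r["mask"]); zt=np.percentile(p[:,2],97); t=p[p[:,2]>zt-.012]
            print(cam,n,round(r["conf"],2),"%.3f"%zt,(np.percentile(t,2,0)+np.percentile(t,98,0))/2)
print(monitor.get_obs()["time_s"])
E
```

```text
time_s: 23.65
position: [0.4874, 0.3394, 0.1899]
ee_rot: [-0.001, 0.707, 0.708, -0.001]
force: [0.3, 0.8, -0.4]
width: 0.936
finger_force: 0.0
time_s: 24.05
position: [0.4897, 0.3409, 0.2748]
ee_rot: [0.0, 0.707, 0.708, 0.003]
force: [0.9, 0.9, -0.2]
width: 0.94
finger_force: 0.0
time_s: 24.45
position: [0.4031, 0.2557, 0.2851]
ee_rot: [-0.001, 0.707, 0.707, -0.004]
force: [0.4, 0.7, 0.9]
width: 0.935
finger_force: 0.0
time_s: 24.85
position: [0.3267, 0.1782, 0.2865]
ee_rot: [-0.001, 0.707, 0.707, -0.001]
force: [0.8, 0.7, -0.2]
width: 0.934
finger_force: 0.0
top bottle_1 0.87 0.138 [0.64  0.012 0.134]
top bottle_1 0.72 0.147 [ 0.432 -0.31   0.143]
top bottle_1 0.56 0.227 [0.486 0.336 0.224]
top amber_jar 0.75 0.123 [ 0.528 -0.317  0.119]
top beaker 0.68 0.087 [0.443 0.007 0.083]
top flask 0.84 0.132 [ 0.604 -0.154  0.129]
top tall_bottle 0.58 0.162 [0.591 0.152 0.158]
top cylinder 0.93 0.151 [0.551 0.015 0.148]
top cylinder 0.31 0.021 [0.812 0.044 0.016]
top spatula 0.9 0.021 [0.807 0.044 0.017]
side bottle_1 0.88 0.146 [ 0.371 -0.078  0.329]
side bottle_1 0.76 0.227 [0.486 0.339 0.222]
side bottle_1 0.57 0.137 [0.64  0.015 0.132]
side beaker 0.79 0.087 [0.419 0.083 0.189]
side beaker 0.41 0.161 [0.591 0.155 0.156]
side flask 0.55 0.131 [ 0.605 -0.153  0.127]
side flask 0.48 0.086 [0.44  0.008 0.081]
side tall_bottle 0.85 0.161 [0.59  0.155 0.156]
side cylinder 0.87 0.149 [0.551 0.017 0.145]
side spatula 0.43 0.161 [0.591 0.155 0.156]
25.65
```

View pics/side1.png

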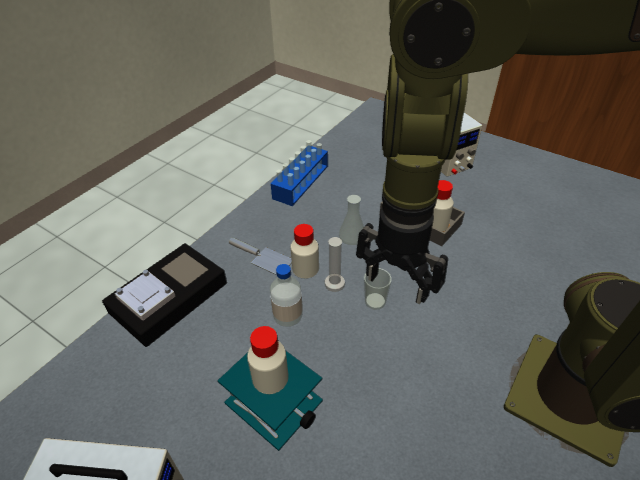

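The side view shows the light bottle upright in the middle of the jack plate (268,365) and the heavy one in the caddy bay (442,208). The middle one is still where it stood (304,252), the glassware has not moved, and the gripper is clear.

```bash
python3 -c "
from h import *
print(robot.close_job())"
```

```text
the job is handed in; nothing more can be done
None
```

The job is handed in: the heaviest bottle (7.1 N) stands on the cork mat, the lightest (1.2 N) is in the middle of the jack plate, and the middle one, identified by elimination, was never moved; no glassware or tools had shifted in the last camera check at 25.7 s.

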